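# Load the seed jars into the carrier in reverse order

### The job

Load the four seed jars for the sowing line: move them one by one from the plywood storage rack into the blue carrier, one to a pocket, with the row reversed left to right as you see it from the robot (the jar at the left-hand end of the rack goes into the right-hand end pocket of the carrier, the second from the left into the second pocket from the right, and so on). Every jar must end standing upright on the floor of its pocket; they are glass, so tip none over and set them down rather than dropping them.

Things in the scene. Friction and masses are not known exactly. Their poses are not given: they have to be found in the camera images.
- jar_slim: The slim jar: a tall straight round jar 38 mm in diameter and 100 mm high; the glass is straight up to 85 mm, the cap above is 34 mm wide. Amber glass with a steel cap, origin at the centre of its underside, z up to the cap. Starts upright on its own cork pad. 0.11 to 0.22 kg.
- jar_squat: The squat jar: a low straight round jar 50 mm in diameter (cap as wide as the glass) and 62 mm high; straight-sided all the way up. Amber glass with a steel cap, origin at the centre of its underside, z up to the cap. Starts upright on its own cork pad. 0.12 to 0.25 kg.
- jar_square: The square jar: a square block of glass 42 x 42 mm, 75 mm high, with a round cap 30 mm wide on top, 92 mm high in all. Its x and y axes are square to its flat sides; it starts turned up to 15 degrees from the rack. Amber glass with a steel cap, origin at the centre of its underside, z up to the cap. Starts upright on its own cork pad. 0.14 to 0.28 kg.
- jar_cone: The cone-shouldered jar: round, 44 mm in diameter and straight up to 55 mm, then a conical shoulder to a narrow cap 26 mm wide, 92 mm high in all. Amber glass with a steel cap, origin at the centre of its underside, z up to the cap. Starts upright on its own cork pad. 0.12 to 0.24 kg.
- storage_rack: Plywood storage rack: board 92 (x) by 352 mm (y), 12 mm thick, end rails 30 mm high, fixed on the left or right half of the bench. Four cork pads in a row along y at -126, -42, +42, +126 mm; the jars stand on them, 20 mm above the bench. Origin: centre of underside, on the bench. x points away from the robot, y to the robot's left, turned up to 17 degrees.
- carrier: Low blue plastic tray 92 (x) by 352 mm (y), fixed on the other half of the bench. Four empty pockets in a row along y, centred at x = 0, y = -126, -42, +42, +126 mm, each 68 mm square inside, floor 8 mm and rim 22 mm above the bench; corner posts 45 mm high. Origin: centre of underside, on the bench. x points away from the robot, y to its left, turned up to 17 degrees.
- pad_slim: The cork pad on which the slim jar starts (one of four alike): 68 x 68 x 8 mm, fixed on the storage rack, origin at the centre of its underside. It stays there, marking that jar's place in the row. The pads lie 84 mm apart along the rack, in any order.
- pad_squat: The cork pad on which the squat jar starts (one of four alike): 68 x 68 x 8 mm, fixed on the storage rack, origin at the centre of its underside. It stays there, marking that jar's place in the row. The pads lie 84 mm apart along the rack, in any order.
- pad_square: The cork pad on which the square jar starts (one of four alike): 68 x 68 x 8 mm, fixed on the storage rack, origin at the centre of its underside. It stays there, marking that jar's place in the row. The pads lie 84 mm apart along the rack, in any order.
- pad_cone: The cork pad on which the cone-shouldered jar starts (one of four alike): 68 x 68 x 8 mm, fixed on the storage rack, origin at the centre of its underside. It stays there, marking that jar's place in the row. The pads lie 84 mm apart along the rack, in any order.
Things that resemble listed ones, but are neither listed nor needed, are in the scene too. Leave any purple or yellow look-alike of the jar_squat alone.

How it is judged:
By the outcome, as a careful person would: the job done as asked, in the order asked, and still so for the second after the job is handed in, with the robot touching nothing.
It also fails if it takes over 93 s, if anything falls off the work surface, if the arm or the gripper's body presses on something with over 40 N, if the wrist force passes 120 N, or if a joint passes its speed limit or range.

### The arm

A 6-joint arm with a two-finger parallel gripper is mounted at the origin on the work surface. World frame = base frame: x ahead of the robot, y to its left, z up, the work surface at z = 0. Lengths are in m, angles in degrees, forces in N, time in s.
With the tool pointing down it reaches from about 0.4 to 0.825 m from the base axis. Payload 7 kg.
Tool frame: the origin (TCP) lies on the centre line of the jaws, within the pads' length; the fingertips stand 14 mm ahead of it and the grasp point (between the pads) lies 5 mm behind it; z points along the fingers, x is the direction in which the jaws open and shut, and the axes are right-handed (so a half turn about z gives the same grasp; the last joint's range is limited). The gripper opens to 88 mm and grips with 3 to 60 N. Pads are 19 mm wide; open, the fingers measure 130 mm over their backs; the gripper's body (78 mm by 193 mm) begins 47 mm behind the grasp point.
Start: joints at [88.7, 20.546, 0.682, 0, -70.136, -16.507], TCP at [0.206, 0.643, 0.241] pointing down, gripper open.
Joint ranges: [-176.03, 176.03], [-82.01, 121.73], [-58.28, 71.71], [-173.87, 95.51], [-174.79, -0.11], [-173.66, 173.66]. Speed limits (degrees/s): [136.94, 136.94, 172.46, 180, 180, 180].

### API

Orientations are given as [roll, pitch, yaw] about the fixed x, y, z axes, in that order (R = Rz(yaw) Ry(pitch) Rx(roll)).
In Python, from plant import * gives the robot as it stands.
- The arm moves only by the shell command python3 -m handwheel 'ROWS' [OPENING]. ROWS is JSON, a list of rows, each a list of 2 entries, a list of its own where there are three numbers: the shift along the tool's x, y, z each as a share of 0.2 m, from -1 to 1, then the turn, a rotation vector about the tool's x, y, z each as a share of 360 degrees, from -1 to 1. In form: [[[tx, ty, tz], [ax, ay, az]], ...]. A call has 1 to 5 rows; each row is the pose to reach, as a shift and turn from the pose commanded when the call began, along the tool's axes at that moment, turning the shorter way round; what a row does not reach only later rows make up. A row lasts 1/12 s, in which the tool goes at most 41.7 mm and 7.16 degrees, less where a joint would pass 70% of its speed; a pose out of reach is approached as far as the arm can. A call with a number of a shift or a turn outside -1 to 1 is refused whole. A call with a gripper value outside its range is refused whole. OPENING is the closure, from -1 (fully open) to 1 (shut), set as the call begins (- or left out, the last holds). The fingers move at their own pace and stop on an object; the grip force is fixed at half the most. Time passes only in rows, so rows that repeat a pose let the fingers close. It gives the time, the measured TCP pose, the force and the opening at its end, in the units of the state.
- get_obs(): the state, without advancing time (a new reading comes with each control period).
- snapshot(name): name is "side" or "top" or "wrist"; returns a dict with "color" (480x640x3 uint8, red, green, blue), "z_map" (480x640 float32, m along the optical axis (not along the pixel's ray), 0 where there is no reading), "intrinsics" (3x3 intrinsics, pixels), "rvec" (rotation vector, rad) and "tvec" (3), from world to camera coordinates, as OpenCV has them. Camera axes: x right, y down, z forward; pixel columns grow to the right and rows downward; lengths in m; the calibration is good to about 2 mm. A picture is of the moment at which its call begins.
- close_job(): hands the job in, once; it reports no verdict.
The state is a dict: "clock": time; "joint_pos": joint angles; "qvel": joint speeds; "tau": joint torques, N m; "tool_pos": TCP position; "orientation": TCP orientation; "force": force on the tool from outside, world axes, zero at the start; "moment": the same for the moment, N m; "opening": finger opening in m.
Only numpy, scipy, OpenCV 4.12 (cv2) and the standard library are available. Lean on these libraries where they do the work, as an engineer would, in place of code of your own. Each camera call takes 0.05 s, during which the arm holds its last target. There are 200 camera calls.

## Working session

There is one attempt and no reset: what is moved stays moved. The work goes in short steps, Python scripts to look and compute and a shell command to move; the robot and the scene stay as the last step left them, time stands still between calls to the robot, and variables do not carry over. Pictures are saved under pics/ and viewed, about 12 in all and at most 16, crops included, and the job is handed in when it is done.

```bash
mkdir -p pics; ls; python3 - <<'E'
from plant import *
import cv2
print(get_obs())
for n in("top","side"):
    s=snapshot(n);cv2.imwrite(f"pics/{n}0.png",s["color"][:,:,::-1]);print(n,s["intrinsics"],s["rvec"],s["tvec"])
E
```

```text
pics
{'clock': 0.0, 'joint_pos': array([ 8.86994883e+01,  2.05916897e+01,  6.32737114e-01, -2.04877591e-02,
       -7.01364549e+01, -1.65086415e+01]), 'qvel': array([ 0.05356352,  0.02675961,  0.04692938, -0.03063038, -0.01355254,
        0.08233623]), 'tau': array([-4.82042105e-04, -5.82721674e+01,  2.93047446e+01,  6.99722752e+00,
        6.70033711e-03, -1.58403782e-04]), 'tool_pos': array([0.20630612, 0.64219469, 0.23961077]), 'orientation': array([-1.79991352e+02, -9.69478155e-02, -1.07816138e+02]), 'force': array([-0.37977794, -0.58144692, -0.54326148]), 'moment': array([ 0.00948837, -0.0268431 , -0.00801024]), 'opening': 0.08761677222784597}
top [[553.3958911    0.         324.68922488]
 [  0.         553.3958911  234.06750493]
 [  0.           0.           1.        ]] [ 2.12822857 -2.18254726  0.14479204] [-0.00645169  0.42790245  1.16714668]
side [[560.90183755   0.         323.35422061]
 [  0.         560.90183755 235.63542147]
 [  0.           0.           1.        ]] [ 2.40606855 -0.22148223  0.06189507] [-0.41066364  0.10928407  1.03319412]
```

View pics/top0.png

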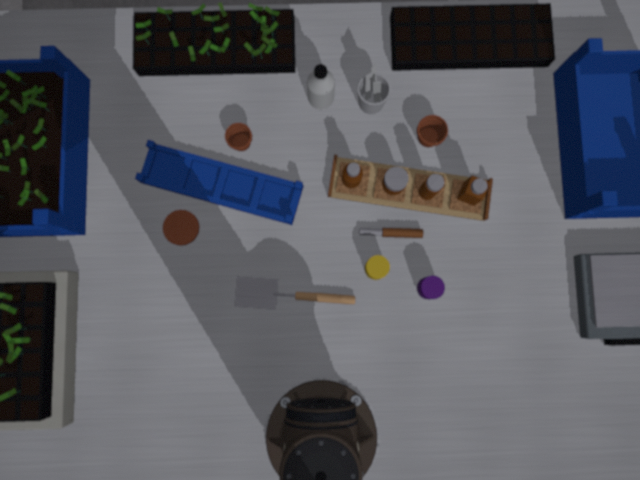

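View pics/side0.png

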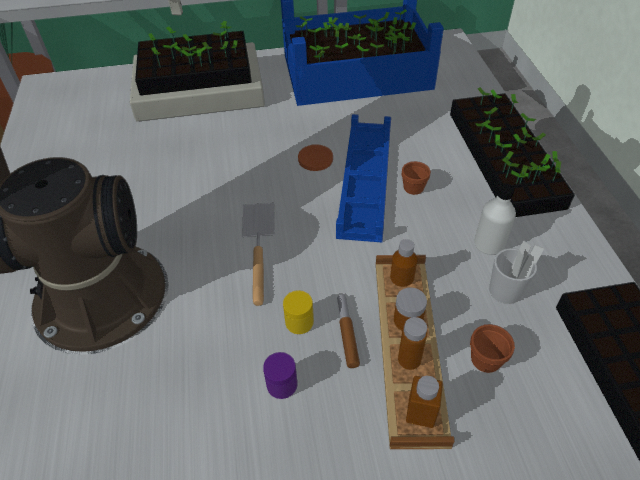

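Top view, left to right in the rack: cone (350,172), squat (396,180), slim (432,185) and square (475,190). The carrier is at (220,182). Look-alikes to leave alone are the yellow jar at (377,267), the purple jar at (431,287), and the large blue trays at the image edges. So cone goes to the right-hand end pocket, then squat, slim and square to the left-hand end. I'll check this choice in one close crop and measure.

```bash
cat > h.py <<'E'
from plant import *
import cv2, numpy as np
def cloud(s):
    K=s["intrinsics"];R=cv2.Rodrigues(np.array(s["rvec"]))[0];z=s["z_map"]
    v,u=np.mgrid[0:480,0:640]
    p=np.stack([(u-K[0,2])/K[0,0]*z,(v-K[1,2])/K[1,1]*z,z],-1)
    P=(p-np.array(s["tvec"]))@R
    P[z==0]=np.nan
    return P
E
python3 - <<'E'
from h import *
from scipy.spatial import cKDTree
for n,rois in (("top",dict(car=(125,130,310,235),rack=(322,145,500,230))),("side",dict(car=(330,105,400,245),rack=(370,235,460,455)))):
    s=snapshot(n);P=cloud(s);c=s["color"].astype(int);hsv=cv2.cvtColor(s["color"],cv2.COLOR_RGB2HSV)
    if n=="top": cv2.imwrite("pics/crop1.png",cv2.resize(s["color"][140:230,320:500,::-1],None,fx=4.4,fy=4.4,interpolation=cv2.INTER_CUBIC))
    print(n,"bench z",np.nanmedian(P[250:350,200:300,2]))
    for k,(a,b,d,e) in rois.items():
        Q=P[b:e,a:d].reshape(-1,3);H=hsv[b:e,a:d].reshape(-1,3)
        if k=="car": m=(H[:,0]>100)&(H[:,0]<130)&(H[:,1]>120)&(Q[:,2]<.06)&(Q[:,2]>.005)
        else: m=(Q[:,2]>.006)&(Q[:,2]<.035)&(H[:,1]>60)
        r=cv2.minAreaRect(Q[m,:2].astype(np.float32)*1000);print(k,m.sum(),r, np.nanpercentile(Q[m,2],[5,50,95]))
        if k=="rack":
            for cx,cy,name in ([(350,170,"cone"),(396,179,"squat"),(432,184,"slim"),(477,188,"square")] if n=="top" else []):
                w=P[cy-16:cy+17,cx-16:cx+17].reshape(-1,3);zt=np.nanpercentile(w[:,2],99)
                t=w[w[:,2]>zt-.008];print(name,zt,len(t),t[:,:2].mean(0),cv2.minAreaRect((t[:,:2]*1000).astype(np.float32)))
for n,px in (("yel",(377,267)),("pur",(431,287)),("bottle",(320,75)),("cup",(373,90)),("pot",(432,130)),("pot2",(238,136))):
    s=s if n!="yel" else snapshot("top");
    if n=="yel":P=cloud(s)
    w=P[px[1]-12:px[1]+13,px[0]-12:px[0]+13].reshape(-1,3);print(n,P[px[1],px[0]],np.nanmax(w[:,2]))
E
```

```text
top bench z 0.0015576285696213242
car 6483 ((547.4844360351562, 208.82989501953125), (351.4580993652344, 92.9820327758789), 72.89746856689453) [0.00678816 0.0132848  0.02801087]
rack 4376 ((524.7510986328125, -205.08108520507812), (183.05979919433594, 357.4292907714844), 5.272201061248779) [0.0104745  0.0181889  0.02997121]
cone 0.11565917156683461 126 [ 0.54816032 -0.07744635] ((548.3145751953125, -77.54248809814453), (24.626062393188477, 24.641845703125), 69.10983276367188)
squat 0.08799444273858469 410 [ 0.53413627 -0.16859124] ((533.9797973632812, -168.65916442871094), (48.13212966918945, 48.3570556640625), 76.78628540039062)
slim 0.1250401884635765 216 [ 0.51529553 -0.24177642] ((515.5629272460938, -242.14816284179688), (33.009246826171875, 32.28477096557617), 19.656131744384766)
square 0.1165107115478708 169 [ 0.50760651 -0.33229611] ((507.9072570800781, -332.2372131347656), (27.779861450195312, 29.000988006591797), 0.3051803708076477)
side bench z 0.0008680419706900728
car 5082 ((546.3524169921875, 206.39857482910156), (355.90325927734375, 91.83807373046875), 72.90987396240234) [0.00665186 0.0156127  0.03463202]
rack 6764 ((531.369384765625, -177.78457641601562), (415.6218566894531, 97.85643005371094), 80.8139877319336) [0.01048191 0.01872036 0.03041243]
yel [ 0.35104588 -0.12382241  0.06548771] 0.06842355341143591
pur [ 0.30693599 -0.23400286  0.06455353] 0.06928866963809116
bottle [ 0.73424212 -0.01532577  0.15107927] 0.1578697304491575
cup [ 0.72933975 -0.12823684  0.07864812] 0.11901600829174894
pot [ 0.66078836 -0.26514628  0.0071726 ] 0.06332669962066594
pot2 [0.65794217 0.17209885 0.00617093] 0.05665916609113833
```

View pics/crop1.png

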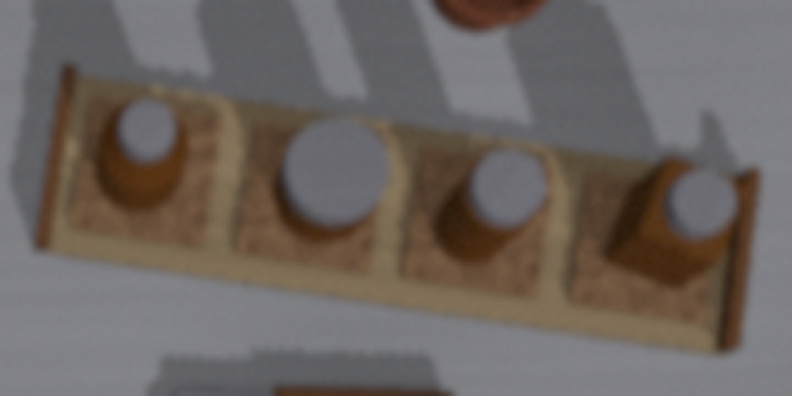

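The crop shows cone (150,150), squat with a steel cap (335,180), slim (500,190) and square (670,220), which confirms the order. Next I'll compute the moves.

```bash
cat >> h.py <<'E'
from scipy.spatial.transform import Rotation as Ro, Slerp
import sys
RACK=-9.0; CAR=-17.1
C=np.array([.547,.208]); ay=np.array([-np.sin(np.radians(CAR)),np.cos(np.radians(CAR))])
POCK={k:C+ay*o for k,o in dict(cone=-.126,squat=-.042,slim=.042,square=.126).items()}
JAR=dict(cone=[.5482,-.0774],squat=[.5341,-.1686],slim=[.5154,-.2418],square=[.5077,-.3323])
def legs(wps,step=.04,start=None):
    """wps: (x,y,z,yaw) tool-down; prints handwheel calls of up to 5 equal rows"""
    o=get_obs() if start is None else None
    p=np.array(o["tool_pos"]) if start is None else np.array(start[:3])
    R=Ro.from_euler("xyz",o["orientation"],degrees=True) if start is None else Ro.from_euler("xyz",[180,0,start[3]],degrees=True)
    for w in wps:
        q=np.array(w[:3]);T=Ro.from_euler("xyz",[180,0,w[3]],degrees=True)
        d=np.linalg.norm(q-p);a=np.degrees((R.inv()*T).magnitude())
        n=int(np.ceil(max(d/step,a/6.9,1)));k=int(np.ceil(n/5))
        sl=Slerp([0,1],Ro.concatenate([R,T]))
        for i in range(k):
            f0,f1=i/k,(i+1)/k;m=int(np.ceil(n/k));R0=sl(f0)
            rows=[]
            for j in range(1,m+1):
                f=f0+(f1-f0)*j/m
                rows.append([[round(float(v),3) for v in R0.inv().apply((q-p)*(f-f0))/.2],[round(float(v),3)+0. for v in (R0.inv()*sl(f)).as_rotvec()/(2*np.pi)]])
            print(str(rows).replace(" ",""))
        print("-- at",np.round(w,4));p,R=q,T
E
python3 - <<'E'
from h import *
s=snapshot("top");P=cloud(s)
w=P[165:220,450:495].reshape(-1,3);h=cv2.cvtColor(s["color"],cv2.COLOR_RGB2HSV)[165:220,450:495].reshape(-1,3)
m=(w[:,2]>.088)&(w[:,2]<.102)&(h[:,1]>100)
print(m.sum(),cv2.minAreaRect((w[m,:2]*1000).astype(np.float32)))
print({k:v.round(4) for k,v in POCK.items()})
legs([(*JAR["cone"],.19,-189)])
E
```

```text
201 ((507.5829162597656, -332.3279113769531), (42.16758728027344, 43.48535919189453), 66.63204956054688)
{'cone': array([0.51  , 0.0876]), 'squat': array([0.5347, 0.1679]), 'slim': array([0.5593, 0.2481]), 'square': array([0.584 , 0.3284])}
[[[0.145,-0.136,0.013],[0.0,0.0,0.011]],[[0.29,-0.273,0.025],[0.0,0.0,0.023]],[[0.436,-0.409,0.038],[0.0,0.0,0.034]],[[0.581,-0.546,0.051],[0.0,0.0,0.045]],[[0.726,-0.682,0.063],[0.0,0.0,0.056]]]
[[[0.089,-0.178,0.013],[0.0,0.0,0.011]],[[0.178,-0.357,0.025],[0.0,0.0,0.023]],[[0.267,-0.535,0.038],[0.0,0.0,0.034]],[[0.356,-0.713,0.05],[0.0,0.0,0.045]],[[0.444,-0.892,0.063],[0.0,0.0,0.056]]]
[[[0.022,-0.198,0.013],[0.0,0.0,0.011]],[[0.043,-0.396,0.025],[0.0,0.0,0.023]],[[0.065,-0.594,0.038],[0.0,0.0,0.034]],[[0.086,-0.792,0.05],[0.0,0.0,0.045]],[[0.108,-0.99,0.063],[0.0,0.0,0.056]]]
[[[-0.049,-0.193,0.013],[0.0,0.0,0.011]],[[-0.097,-0.386,0.025],[0.0,0.0,0.023]],[[-0.146,-0.58,0.038],[0.0,0.0,0.034]],[[-0.194,-0.773,0.05],[0.0,0.0,0.045]],[[-0.243,-0.966,0.063],[0.0,0.0,0.056]]]
-- at [ 5.482e-01 -7.740e-02  1.900e-01 -1.890e+02]
```

```bash

python3 -m handwheel '[[[0.145,-0.136,0.013],[0,0,0.011]],[[0.29,-0.273,0.025],[0,0,0.023]],[[0.436,-0.409,0.038],[0,0,0.034]],[[0.581,-0.546,0.051],[0,0,0.045]],[[0.726,-0.682,0.063],[0,0,0.056]]]' -1
python3 -m handwheel '[[[0.089,-0.178,0.013],[0,0,0.011]],[[0.178,-0.357,0.025],[0,0,0.023]],[[0.267,-0.535,0.038],[0,0,0.034]],[[0.356,-0.713,0.05],[0,0,0.045]],[[0.444,-0.892,0.063],[0,0,0.056]]]'
python3 -m handwheel '[[[0.022,-0.198,0.013],[0,0,0.011]],[[0.043,-0.396,0.025],[0,0,0.023]],[[0.065,-0.594,0.038],[0,0,0.034]],[[0.086,-0.792,0.05],[0,0,0.045]],[[0.108,-0.99,0.063],[0,0,0.056]]]'
python3 -m handwheel '[[[-0.049,-0.193,0.013],[0,0,0.011]],[[-0.097,-0.386,0.025],[0,0,0.023]],[[-0.146,-0.58,0.038],[0,0,0.034]],[[-0.194,-0.773,0.05],[0,0,0.045]],[[-0.243,-0.966,0.063],[0,0,0.056]]]'
python3 -m handwheel '[[[0,0,0],[0,0,0]],[[0,0,0],[0,0,0]],[[0,0,0],[0,0,0]]]'
python3 - <<'E'
from h import *
o=get_obs();print(o["clock"],o["joint_pos"].round(1),o["tool_pos"],o["orientation"])
s=snapshot("wrist");cv2.imwrite("pics/w1.png",s["color"][:,:,::-1])
K=s["intrinsics"]
for k,v in JAR.items(): print(k,cv2.projectPoints(np.array([[*v,.02+dict(cone=.092,squat=.062,slim=.1,square=.092)[k]]]),np.array(s["rvec"]),np.array(s["tvec"]),K,None)[0].ravel())
legs([(*JAR["cone"],.065,-189)],.03)
E
```

```text
clock: 0.72
tool_pos: [0.2923, 0.4609, 0.2278]
orientation: [-180.0, 0.0, -128.1]
force: [0.6, -0.2, -0.0]
opening: 0.0877
clock: 1.13
tool_pos: [0.3782, 0.2811, 0.2156]
orientation: [180.0, 0.0, -148.3]
force: [0.6, 0.3, 0.1]
opening: 0.0876
clock: 1.55
tool_pos: [0.4646, 0.1015, 0.2031]
orientation: [180.0, 0.1, -168.5]
force: [1.0, 1.1, 0.3]
opening: 0.0879
clock: 1.97
tool_pos: [0.5515, -0.078, 0.1903]
orientation: [180.0, 0.0, 171.4]
force: [-0.8, 1.6, 0.0]
opening: 0.0875
clock: 2.22
tool_pos: [0.5506, -0.0762, 0.1899]
orientation: [-180.0, -0.0, 171.5]
force: [0.5, -0.2, 0.3]
opening: 0.0876
2.2167 [ 12.3  11.7 -18.6  -0.  -59.7 -20.8] [ 0.55062748 -0.07624027  0.18986177] [-1.79996366e+02 -3.77718510e-02  1.71508216e+02]
cone [322.3794401 255.9482157]
squat [323.10953873  84.80536581]
slim [ 342.43479132 -108.28185049]
square [ 330.15024887 -375.26919842]
[[[0.002,-0.002,0.125],[0.0,0.0,0.0]],[[0.004,-0.004,0.25],[0.0,0.0,0.001]],[[0.006,-0.007,0.375],[0.0,0.0,0.001]],[[0.008,-0.009,0.501],[0.0,0.0,0.001]],[[0.01,-0.011,0.626],[0.0,0.0,0.002]]]
-- at [ 5.482e-01 -7.740e-02  6.500e-02 -1.890e+02]
```

View pics/w1.png

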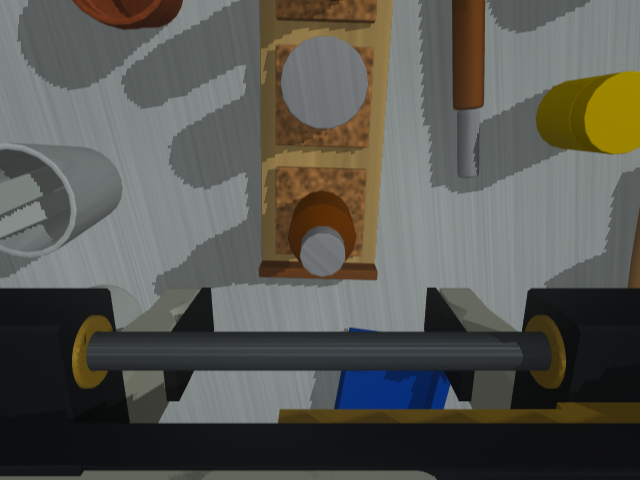

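Wrist view: the cone cap is at (322,252) against (322,256) predicted, and the squat cap at (324,82) against (323,85), so the positions agree to about 1–2 mm. I'll descend and grip.

```bash

python3 -m handwheel '[[[0.002,-0.002,0.125],[0,0,0]],[[0.004,-0.004,0.25],[0,0,0.001]],[[0.006,-0.007,0.375],[0,0,0.001]],[[0.008,-0.009,0.5],[0,0,0.001]],[[0.01,-0.011,0.625],[0,0,0.002]]]' -1
python3 -m handwheel '[[[0,0,0],[0,0,0]],[[0,0,0],[0,0,0]]]'
python3 -m handwheel '[[[0,0,0],[0,0,0]],[[0,0,0],[0,0,0]],[[0,0,0],[0,0,0]],[[0,0,0],[0,0,0]],[[0,0,0],[0,0,0]]]' 1
python3 -m handwheel '[[[0,0,0],[0,0,0]],[[0,0,0],[0,0,0]],[[0,0,0],[0,0,0]],[[0,0,0],[0,0,0]],[[0,0,0],[0,0,0]]]' 1
python3 - <<'E'
from h import *
p=POCK["cone"];x,y,z=get_obs()["tool_pos"]
print(x,y,z)
a=[x,y,.195,-189]
legs([a,(*p,.195,-197.1),(*p,.065,-197.1)],.025,start=[x,y,.065,-189])
E
```

```text
clock: 2.68
tool_pos: [0.5486, -0.0762, 0.0649]
orientation: [180.0, 0.1, 171.0]
force: [-0.0, 0.3, -0.3]
opening: 0.0878
clock: 2.85
tool_pos: [0.5479, -0.0768, 0.065]
orientation: [-179.9, -0.1, 171.0]
force: [0.3, 0.2, 0.5]
opening: 0.0878
clock: 3.27
tool_pos: [0.5491, -0.0777, 0.066]
orientation: [180.0, 0.1, 170.8]
force: [-0.1, 0.1, -0.8]
opening: 0.0598
clock: 3.68
tool_pos: [0.5486, -0.0779, 0.0653]
orientation: [-180.0, -0.0, 170.8]
force: [-1.8, 0.2, 2.9]
opening: 0.0431
0.5485889718449931 -0.07790959711192058 0.06529787465688236
[[[0.0,0.0,-0.108],[0.0,0.0,0.0]],[[0.0,0.0,-0.217],[0.0,0.0,0.0]],[[0.0,0.0,-0.325],[0.0,0.0,0.0]]]
[[[0.0,0.0,-0.108],[0.0,0.0,0.0]],[[0.0,0.0,-0.217],[0.0,0.0,0.0]],[[0.0,0.0,-0.325],[0.0,0.0,0.0]]]
-- at [ 5.486e-01 -7.790e-02  1.950e-01 -1.890e+02]
[[[0.04,0.098,0.0],[0.0,0.0,0.003]],[[0.08,0.197,0.0],[0.0,0.0,0.006]],[[0.12,0.295,0.0],[0.0,0.0,0.008]],[[0.16,0.393,0.0],[0.0,0.0,0.011]]]
[[[0.047,0.095,0.0],[0.0,0.0,0.003]],[[0.094,0.191,0.0],[0.0,0.0,0.006]],[[0.141,0.286,0.0],[0.0,0.0,0.008]],[[0.188,0.381,0.0],[0.0,0.0,0.011]]]
-- at [ 5.100e-01  8.760e-02  1.950e-01 -1.971e+02]
[[[-0.0,-0.0,0.108],[0.0,0.0,0.0]],[[-0.0,-0.0,0.217],[0.0,0.0,0.0]],[[-0.0,-0.0,0.325],[0.0,0.0,0.0]]]
[[[-0.0,-0.0,0.108],[0.0,0.0,0.0]],[[-0.0,-0.0,0.217],[0.0,0.0,0.0]],[[-0.0,-0.0,0.325],[0.0,0.0,0.0]]]
-- at [ 5.100e-01  8.760e-02  6.500e-02 -1.971e+02]
```

```bash

python3 -m handwheel '[[[0,0,0],[0,0,0]],[[0,0,0],[0,0,0]],[[0,0,-0.05],[0,0,0]],[[0,0,-0.12],[0,0,0]],[[0,0,-0.2],[0,0,0]]]'
python3 -m handwheel '[[[0,0,-0.11],[0,0,0]],[[0,0,-0.22],[0,0,0]],[[0,0,-0.33],[0,0,0]],[[0,0,-0.45],[0,0,0]]]'
python3 -m handwheel '[[[0.04,0.098,0],[0,0,0.003]],[[0.08,0.197,0],[0,0,0.006]],[[0.12,0.295,0],[0,0,0.008]],[[0.16,0.393,0],[0,0,0.011]]]'
python3 -m handwheel '[[[0.047,0.095,0],[0,0,0.003]],[[0.094,0.191,0],[0,0,0.006]],[[0.141,0.286,0],[0,0,0.008]],[[0.188,0.381,0],[0,0,0.011]],[[0.188,0.381,0],[0,0,0.011]]]'
python3 -m handwheel '[[[0,0,0],[0,0,0]],[[0,0,0],[0,0,0]],[[0,0,0],[0,0,0]]]'
python3 - <<'E'
from h import *
p=POCK["cone"];o=get_obs();print(o["tool_pos"],o["orientation"],o["opening"])
s=snapshot("wrist");a=s["color"];t=snapshot("side")["color"][90:450,250:530]
cv2.imwrite("pics/w2.png",np.hstack([cv2.resize(a,(480,360)),t])[:,:,::-1])
legs([(*p,.063,-197.1)],.025)
E
```

```text
clock: 4.1
tool_pos: [0.5479, -0.0779, 0.1051]
orientation: [-180.0, -0.1, 170.8]
force: [0.4, -0.1, -1.9]
opening: 0.0438
clock: 4.43
tool_pos: [0.548, -0.0778, 0.1961]
orientation: [180.0, -0.1, 170.8]
force: [0.7, 0.1, -1.7]
opening: 0.0434
clock: 4.77
tool_pos: [0.529, 0.0056, 0.1956]
orientation: [180.0, -0.0, 166.8]
force: [0.3, -0.5, -2.1]
opening: 0.0433
clock: 5.18
tool_pos: [0.5097, 0.0902, 0.1956]
orientation: [179.9, 0.0, 163.0]
force: [0.0, -0.7, -2.3]
opening: 0.0438
clock: 5.43
tool_pos: [0.5102, 0.0871, 0.1952]
orientation: [-180.0, -0.0, 162.9]
force: [-0.3, 0.3, -1.7]
opening: 0.0437
[0.51021124 0.08712442 0.19519713] [-1.79992109e+02 -1.02179498e-02  1.62895661e+02] 0.04367647739975294
[[[0.0,0.0,0.11],[0.0,0.0,0.0]],[[0.001,0.001,0.22],[0.0,0.0,0.0]],[[0.001,0.001,0.33],[0.0,0.0,0.0]]]
[[[0.0,0.0,0.11],[0.0,0.0,0.0]],[[0.001,0.001,0.22],[0.0,0.0,0.0]],[[0.001,0.001,0.33],[0.0,0.0,0.0]]]
-- at [ 5.100e-01  8.760e-02  6.300e-02 -1.971e+02]
```

View pics/w2.png

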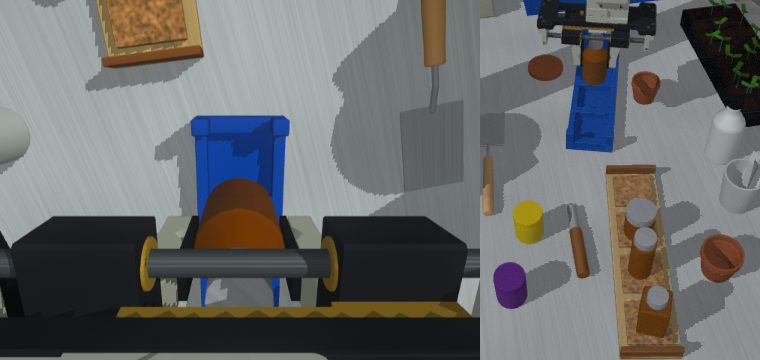

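The pictures show the cone held upright between the fingers over the right end of the carrier, with its cork pad empty. I'll lower it in small steps at the end.

```bash

python3 -m handwheel '[[[0,0,0.12],[0,0,0]],[[0,0,0.24],[0,0,0]],[[0,0,0.36],[0,0,0]],[[0,0,0.48],[0,0,0]],[[0,0,0.6],[0,0,0]]]'
python3 -m handwheel '[[[0,0,0.03],[0,0,0]],[[0,0,0.05],[0,0,0]],[[0,0,0.065],[0,0,0]],[[0,0,0.075],[0,0,0]],[[0,0,0.08],[0,0,0]]]'
python3 -m handwheel '[[[0,0,0.005],[0,0,0]],[[0,0,0.01],[0,0,0]],[[0,0,0.01],[0,0,0]]]'
python3 -m handwheel '[[[0,0,0.005],[0,0,0]],[[0,0,0.005],[0,0,0]]]'
```

```text
clock: 5.95
tool_pos: [0.5104, 0.087, 0.0743]
orientation: [180.0, 0.0, 162.9]
force: [0.1, 0.6, -2.7]
opening: 0.0434
clock: 6.37
tool_pos: [0.511, 0.0879, 0.0601]
orientation: [179.9, 0.1, 162.9]
force: [0.5, 0.3, -1.1]
opening: 0.0434
clock: 6.62
tool_pos: [0.5104, 0.0878, 0.0575]
orientation: [180.0, 0.0, 162.9]
force: [-0.4, 0.9, -2.8]
opening: 0.0432
clock: 6.78
tool_pos: [0.5103, 0.0877, 0.0562]
orientation: [180.0, 0.0, 162.9]
force: [0.3, -0.8, -1.5]
opening: 0.0432
```

Expected contact is at z≈0.053, so I'll step down 1 mm per call until the force rises.

```bash

for i in 1; do :; done
python3 -m handwheel '[[[0,0,0.005],[0,0,0]],[[0,0,0.005],[0,0,0]]]' | grep -E "pos|force"
python3 -m handwheel '[[[0,0,0.005],[0,0,0]],[[0,0,0.005],[0,0,0]]]' | grep -E "pos|force"
python3 -m handwheel '[[[0,0,0.003],[0,0,0]],[[0,0,0.003],[0,0,0]]]' | grep -E "pos|force"
python3 -m handwheel '[[[0,0,0.003],[0,0,0]],[[0,0,0.003],[0,0,0]]]' | grep -E "pos|force"
```

```text
tool_pos: [0.5102, 0.0876, 0.0551]
force: [-0.0, -0.3, -1.7]
tool_pos: [0.5102, 0.0876, 0.054]
force: [0.0, 0.2, -2.2]
tool_pos: [0.5102, 0.0876, 0.0535]
force: [-1.0, -0.8, -1.7]
tool_pos: [0.5103, 0.0876, 0.0533]
force: [-2.6, 0.7, 2.7]
```

Contact at z=0.0533, as expected. Release, retreat, and plan the squat.

```bash

python3 -m handwheel '[[[0,0,0],[0,0,0]],[[0,0,0],[0,0,0]],[[0,0,0],[0,0,0]],[[0,0,0],[0,0,0]],[[0,0,0],[0,0,0]]]' -1
python3 -m handwheel '[[[0,0,-0.05],[0,0,0]],[[0,0,-0.2],[0,0,0]],[[0,0,-0.35],[0,0,0]],[[0,0,-0.5],[0,0,0]],[[0,0,-0.65],[0,0,0]]]'
python3 - <<'E'
from h import *
j="squat";p=JAR[j]
legs([(*p,.183,-189),(*p,.059,-189)],.04)
E
```

```text
clock: 7.87
tool_pos: [0.5103, 0.0876, 0.0529]
orientation: [180.0, 0.0, 162.9]
force: [-1.2, 0.8, -0.8]
opening: 0.0711
clock: 8.28
tool_pos: [0.51, 0.0874, 0.1852]
orientation: [180.0, 0.0, 162.9]
force: [-0.8, 0.4, -0.9]
opening: 0.0873
[[[-0.061,-0.149,0.001],[0.0,0.0,-0.003]],[[-0.123,-0.297,0.003],[0.0,0.0,-0.006]],[[-0.184,-0.446,0.004],[0.0,0.0,-0.008]],[[-0.246,-0.594,0.006],[0.0,0.0,-0.011]]]
[[[-0.051,-0.152,0.001],[0.0,0.0,-0.003]],[[-0.102,-0.305,0.003],[0.0,0.0,-0.006]],[[-0.152,-0.457,0.004],[0.0,0.0,-0.008]],[[-0.203,-0.61,0.006],[0.0,0.0,-0.011]]]
-- at [ 5.341e-01 -1.686e-01  1.830e-01 -1.890e+02]
[[[-0.0,-0.0,0.155],[0.0,0.0,0.0]],[[-0.0,-0.0,0.31],[0.0,0.0,0.0]],[[-0.0,-0.0,0.465],[0.0,0.0,0.0]],[[-0.0,-0.0,0.62],[0.0,0.0,0.0]]]
-- at [ 5.341e-01 -1.686e-01  5.900e-02 -1.890e+02]
```

```bash

python3 -m handwheel '[[[-0.061,-0.149,0],[0,0,-0.003]],[[-0.123,-0.297,0],[0,0,-0.006]],[[-0.184,-0.446,0],[0,0,-0.008]],[[-0.246,-0.594,0.006],[0,0,-0.011]]]' | grep pos
python3 -m handwheel '[[[-0.051,-0.152,0],[0,0,-0.003]],[[-0.102,-0.305,0],[0,0,-0.006]],[[-0.152,-0.457,0],[0,0,-0.008]],[[-0.203,-0.61,0],[0,0,-0.011]],[[-0.203,-0.61,0],[0,0,-0.011]]]' |grep pos
python3 -m handwheel '[[[0,0,0],[0,0,0]],[[0,0,0],[0,0,0]]]'
python3 - <<'E'
from h import *
s=snapshot("wrist");t=snapshot("side")["color"][90:450,250:530]
cv2.imwrite("pics/w3.png",np.hstack([cv2.resize(s["color"],(480,360)),t])[:,:,::-1])
for k,v in JAR.items(): print(k,cv2.projectPoints(np.array([[*v,.02+dict(cone=.092,squat=.062,slim=.1,square=.092)[k]]]),np.array(s["rvec"]),np.array(s["tvec"]),s["intrinsics"],None)[0].ravel()*.75)
j="squat";p=JAR[j]
legs([(*p,.059,-189)],.04)
E
```

```text
tool_pos: [0.5225, -0.0415, 0.1833]
tool_pos: [0.5342, -0.1726, 0.1823]
clock: 9.2
tool_pos: [0.534, -0.1685, 0.1821]
orientation: [180.0, 0.0, 170.8]
force: [-0.5, -0.3, 0.3]
opening: 0.0877
cone [239.63349366 305.69926934]
squat [238.72784746 185.15244215]
slim [249.24677793  88.74741163]
square [238.21737671 -74.64593885]
[[[-0.0,-0.001,0.154],[0.0,0.0,0.0]],[[-0.0,-0.002,0.308],[0.0,0.0,0.0]],[[-0.0,-0.004,0.462],[0.0,0.0,0.0]],[[-0.0,-0.005,0.616],[0.0,0.0,0.0]]]
-- at [ 5.341e-01 -1.686e-01  5.900e-02 -1.890e+02]
```

View pics/w3.png

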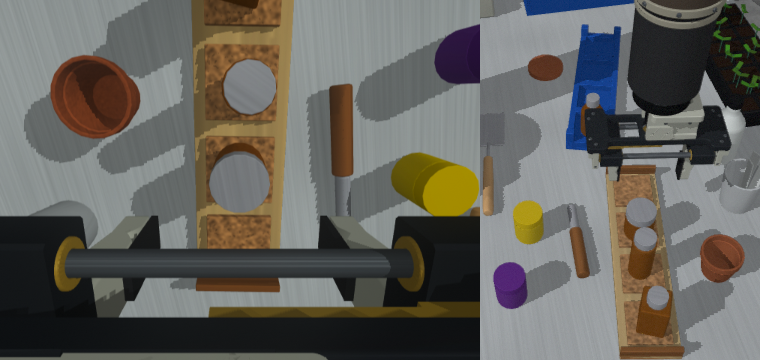

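The wrist view shows the squat cap at (240,181) against (239,185) predicted. The cone is standing in the right end pocket in the side crop at (592,105). Now I'll grip and lift the squat.

```bash

python3 -m handwheel '[[[0,0,0.15],[0,0,0]],[[0,0,0.3],[0,0,0]],[[0,0,0.46],[0,0,0]],[[0,0,0.615],[0,0,0]],[[0,0,0.615],[0,0,0]]]' -1 |grep pos
python3 -m handwheel '[[[0,0,0],[0,0,0]],[[0,0,0],[0,0,0]],[[0,0,0],[0,0,0]],[[0,0,0],[0,0,0]],[[0,0,0],[0,0,0]]]' 1
python3 -m handwheel '[[[0,0,0],[0,0,0]],[[0,0,0],[0,0,0]],[[0,0,0],[0,0,0]],[[0,0,0],[0,0,0]],[[0,0,0],[0,0,0]]]' 1
python3 -m handwheel '[[[0,0,0],[0,0,0]],[[0,0,0],[0,0,0]],[[0,0,-0.05],[0,0,0]],[[0,0,-0.12],[0,0,0]],[[0,0,-0.2],[0,0,0]]]'
python3 -m handwheel '[[[0,0,-0.11],[0,0,0]],[[0,0,-0.22],[0,0,0]],[[0,0,-0.33],[0,0,0]],[[0,0,-0.45],[0,0,0]]]'
python3 - <<'E'
from h import *
p=POCK["squat"]
legs([(*p,.19,-197.1)],.028)
E
```

```text
tool_pos: [0.5304, -0.167, 0.0537]
clock: 10.13
tool_pos: [0.5352, -0.1684, 0.0604]
orientation: [180.0, 0.2, 170.8]
force: [-0.1, 0.1, -0.4]
opening: 0.0597
clock: 10.55
tool_pos: [0.5344, -0.1685, 0.0596]
orientation: [-180.0, 0.0, 170.8]
force: [-2.7, 1.9, 6.6]
opening: 0.0494
clock: 10.97
tool_pos: [0.5333, -0.1685, 0.0988]
orientation: [-180.0, -0.1, 170.8]
force: [1.1, -0.1, -1.6]
opening: 0.0496
clock: 11.3
tool_pos: [0.5334, -0.1684, 0.1898]
orientation: [180.0, -0.1, 170.8]
force: [0.4, 0.4, -2.9]
opening: 0.0495
[[[0.017,0.111,-0.0],[0.0,0.0,0.001]],[[0.035,0.221,-0.0],[0.0,0.0,0.003]],[[0.052,0.332,-0.0],[0.0,0.0,0.004]],[[0.07,0.443,-0.0],[0.0,0.0,0.006]],[[0.087,0.554,-0.0],[0.0,0.0,0.007]]]
[[[0.023,0.11,-0.0],[0.0,0.0,0.001]],[[0.045,0.22,-0.0],[0.0,0.0,0.003]],[[0.068,0.329,-0.0],[0.0,0.0,0.004]],[[0.09,0.439,-0.0],[0.0,0.0,0.006]],[[0.113,0.549,-0.0],[0.0,0.0,0.007]]]
[[[0.028,0.109,-0.0],[0.0,0.0,0.001]],[[0.055,0.217,-0.0],[0.0,0.0,0.003]],[[0.083,0.326,-0.0],[0.0,0.0,0.004]],[[0.11,0.435,-0.0],[0.0,0.0,0.006]],[[0.138,0.543,-0.0],[0.0,0.0,0.007]]]
-- at [ 5.347e-01  1.679e-01  1.900e-01 -1.971e+02]
```

```bash

python3 -m handwheel '[[[0.017,0.11,0],[0,0,0.001]],[[0.035,0.22,0],[0,0,0.003]],[[0.052,0.33,0],[0,0,0.004]],[[0.07,0.443,0],[0,0,0.006]],[[0.087,0.554,0],[0,0,0.007]]]' |grep pos
python3 -m handwheel '[[[0.023,0.11,0],[0,0,0.001]],[[0.045,0.22,0],[0,0,0.003]],[[0.068,0.33,0],[0,0,0.004]],[[0.09,0.44,0],[0,0,0.006]],[[0.113,0.549,0],[0,0,0.007]]]' |grep pos
python3 -m handwheel '[[[0.028,0.109,0],[0,0,0.001]],[[0.055,0.217,0],[0,0,0.003]],[[0.083,0.326,0],[0,0,0.004]],[[0.11,0.435,0],[0,0,0.006]],[[0.138,0.543,0],[0,0,0.007]]]' |grep pos
python3 -m handwheel '[[[0,0,0],[0,0,0]],[[0,0,0],[0,0,0]],[[0,0,0],[0,0,0]]]'
python3 -m handwheel '[[[0,0,0.12],[0,0,0]],[[0,0,0.24],[0,0,0]],[[0,0,0.36],[0,0,0]],[[0,0,0.48],[0,0,0]],[[0,0,0.6],[0,0,0]]]' |grep pos
python3 -m handwheel '[[[0,0,0.03],[0,0,0]],[[0,0,0.05],[0,0,0]],[[0,0,0.065],[0,0,0]],[[0,0,0.075],[0,0,0]],[[0,0,0.075],[0,0,0]]]'
```

```text
tool_pos: [0.5341, -0.0554, 0.1892]
tool_pos: [0.5343, 0.0568, 0.1891]
tool_pos: [0.5342, 0.1688, 0.1891]
clock: 12.8
tool_pos: [0.5343, 0.1677, 0.1888]
orientation: [-180.0, -0.0, 163.3]
force: [-0.2, 0.0, -1.3]
opening: 0.0493
tool_pos: [0.5347, 0.1668, 0.0681]
clock: 13.63
tool_pos: [0.5353, 0.1681, 0.0547]
orientation: [179.9, 0.1, 163.3]
force: [-0.8, 0.4, -2.7]
opening: 0.0495
```

```bash

python3 -m handwheel '[[[0,0,0.01],[0,0,0]],[[0,0,0.015],[0,0,0]],[[0,0,0.015],[0,0,0]]]' | grep -E "pos|force"
python3 -m handwheel '[[[0,0,0.005],[0,0,0]],[[0,0,0.005],[0,0,0]]]' | grep -E "pos|force"
python3 -m handwheel '[[[0,0,0.004],[0,0,0]],[[0,0,0.004],[0,0,0]]]' | grep -E "pos|force"
python3 -m handwheel '[[[0,0,0.003],[0,0,0]],[[0,0,0.003],[0,0,0]]]' | grep -E "pos|force"
python3 -m handwheel '[[[0,0,0.003],[0,0,0]],[[0,0,0.003],[0,0,0]]]' | grep -E "pos|force"
```

```text
tool_pos: [0.5348, 0.168, 0.0511]
force: [-0.2, 0.1, -2.6]
tool_pos: [0.5347, 0.1679, 0.0498]
force: [0.1, 0.0, -2.9]
tool_pos: [0.5346, 0.1679, 0.0489]
force: [0.4, 0.6, -2.5]
tool_pos: [0.5346, 0.1679, 0.0482]
force: [0.5, 0.1, -2.7]
tool_pos: [0.5347, 0.1679, 0.0477]
force: [-0.3, 0.1, -1.2]
```

```bash

python3 -m handwheel '[[[0,0,0.003],[0,0,0]],[[0,0,0.003],[0,0,0]]]' | grep -E "pos|force"
python3 -m handwheel '[[[0,0,0],[0,0,0]],[[0,0,0],[0,0,0]],[[0,0,0],[0,0,0]],[[0,0,0],[0,0,0]],[[0,0,0],[0,0,0]]]' -1
python3 -m handwheel '[[[0,0,-0.05],[0,0,0]],[[0,0,-0.2],[0,0,0]],[[0,0,-0.35],[0,0,0]],[[0,0,-0.5],[0,0,0]],[[0,0,-0.69],[0,0,0]]]'
python3 - <<'E'
from h import *
p=JAR["slim"]
legs([(*p,.187,-189),(*p,.073,-189)],.04)
E
```

```text
tool_pos: [0.5347, 0.1679, 0.0476]
force: [-2.5, 0.1, 3.7]
clock: 15.13
tool_pos: [0.5348, 0.1679, 0.0471]
orientation: [180.0, 0.0, 163.3]
force: [0.0, 0.1, -0.5]
opening: 0.0776
clock: 15.55
tool_pos: [0.5337, 0.1673, 0.1861]
orientation: [-179.9, -0.1, 163.3]
force: [0.3, 0.9, -0.4]
opening: 0.0879
[[[-0.042,-0.165,-0.0],[0.0,0.0,-0.002]],[[-0.084,-0.331,-0.0],[0.0,0.0,-0.004]],[[-0.125,-0.496,-0.001],[0.0,0.0,-0.005]],[[-0.167,-0.662,-0.001],[0.0,0.0,-0.007]]]
[[[-0.034,-0.167,-0.0],[0.0,0.0,-0.002]],[[-0.069,-0.334,-0.001],[0.0,0.0,-0.004]],[[-0.103,-0.501,-0.001],[0.0,0.0,-0.005]],[[-0.137,-0.669,-0.001],[0.0,0.0,-0.007]]]
[[[-0.027,-0.169,-0.0],[0.0,0.0,-0.002]],[[-0.053,-0.337,-0.001],[0.0,0.0,-0.004]],[[-0.08,-0.506,-0.001],[0.0,0.0,-0.005]],[[-0.107,-0.674,-0.001],[0.0,0.0,-0.007]]]
-- at [ 5.154e-01 -2.418e-01  1.870e-01 -1.890e+02]
[[[-0.0,-0.0,0.19],[0.0,0.0,0.0]],[[-0.0,-0.0,0.38],[0.0,0.0,0.0]],[[-0.0,-0.0,0.57],[0.0,0.0,0.0]]]
-- at [ 5.154e-01 -2.418e-01  7.300e-02 -1.890e+02]
```

```bash

python3 -m handwheel '[[[-0.042,-0.165,0],[0,0,-0.002]],[[-0.084,-0.33,0],[0,0,-0.004]],[[-0.125,-0.496,0],[0,0,-0.005]],[[-0.167,-0.662,0],[0,0,-0.007]]]' |grep pos
python3 -m handwheel '[[[-0.034,-0.167,0],[0,0,-0.002]],[[-0.069,-0.334,0],[0,0,-0.004]],[[-0.103,-0.5,0],[0,0,-0.005]],[[-0.137,-0.669,0],[0,0,-0.007]]]' |grep pos
python3 -m handwheel '[[[-0.027,-0.169,0],[0,0,-0.002]],[[-0.053,-0.337,0],[0,0,-0.004]],[[-0.08,-0.506,0],[0,0,-0.005]],[[-0.107,-0.674,0],[0,0,-0.007]]]' |grep pos
python3 -m handwheel '[[[0,0,0],[0,0,0]],[[0,0,0],[0,0,0]],[[0,0,0],[0,0,0]]]'
python3 - <<'E'
from h import *
s=snapshot("wrist");t=snapshot("side")["color"][90:450,250:530]
cv2.imwrite("pics/w4.png",np.hstack([cv2.resize(s["color"],(480,360)),t])[:,:,::-1])
for k,v in JAR.items(): print(k,cv2.projectPoints(np.array([[*v,.02+dict(cone=.092,squat=.062,slim=.1,square=.092)[k]]]),np.array(s["rvec"]),np.array(s["tvec"]),s["intrinsics"],None)[0].ravel()*.75)
p=JAR["slim"]
legs([(*p,.073,-189)],.028)
E
```

```text
tool_pos: [0.5282, 0.0303, 0.1864]
tool_pos: [0.522, -0.1065, 0.1862]
tool_pos: [0.5156, -0.243, 0.1862]
clock: 16.8
tool_pos: [0.5157, -0.2414, 0.1855]
orientation: [180.0, 0.0, 170.8]
force: [0.5, 0.1, 0.4]
opening: 0.0875
cone [232.38880245 375.40921025]
squat [231.65075125 264.36635602]
slim [239.21298405 198.76016124]
square [228.62752945  63.77328166]
[[[0.0,-0.001,0.113],[0.0,0.0,0.0]],[[0.001,-0.003,0.225],[0.0,0.0,0.0]],[[0.001,-0.004,0.338],[0.0,0.0,0.0]],[[0.002,-0.006,0.45],[0.0,0.0,0.0]],[[0.002,-0.007,0.563],[0.0,0.0,0.0]]]
-- at [ 5.154e-01 -2.418e-01  7.300e-02 -1.890e+02]
```

View pics/w4.png

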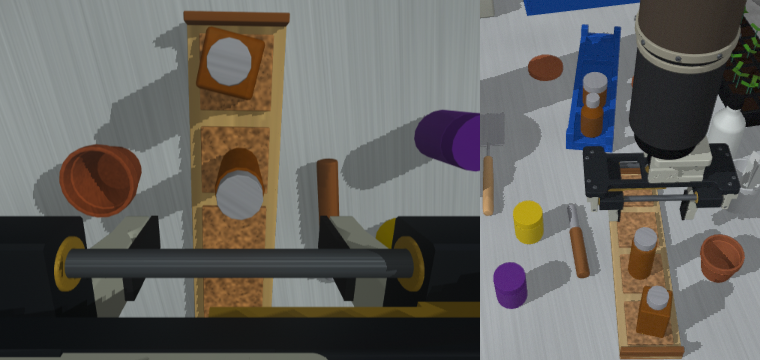

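Wrist view: the slim cap at (240,196) against (239,199) predicted, and the square at (229,62), turned about 15° from the rack. The cone and squat are standing in their pockets in the side crop.

```bash

python3 -m handwheel '[[[0,0,0.11],[0,0,0]],[[0,0,0.22],[0,0,0]],[[0,0,0.34],[0,0,0]],[[0,0,0.45],[0,0,0]],[[0.001,-0.004,0.563],[0,0,0]]]' -1 |grep pos
python3 -m handwheel '[[[0,0,0],[0,0,0]],[[0,0,0],[0,0,0]],[[0,0,0],[0,0,0]],[[0,0,0],[0,0,0]],[[0,0,0],[0,0,0]]]' 1
python3 -m handwheel '[[[0,0,0],[0,0,0]],[[0,0,0],[0,0,0]],[[0,0,0],[0,0,0]],[[0,0,0],[0,0,0]],[[0,0,0],[0,0,0]]]' 1
python3 -m handwheel '[[[0,0,0],[0,0,0]],[[0,0,0],[0,0,0]],[[0,0,-0.05],[0,0,0]],[[0,0,-0.12],[0,0,0]],[[0,0,-0.2],[0,0,0]]]'
python3 -m handwheel '[[[0,0,-0.11],[0,0,0]],[[0,0,-0.22],[0,0,0]],[[0,0,-0.33],[0,0,0]],[[0,0,-0.45],[0,0,0]]]'
python3 - <<'E'
from h import *
p=POCK["slim"]
legs([(*p,.204,-197.1)],.028)
E
```

```text
tool_pos: [0.5161, -0.2407, 0.0722]
clock: 17.73
tool_pos: [0.5166, -0.242, 0.0742]
orientation: [180.0, 0.2, 170.9]
force: [0.9, 0.0, -0.3]
opening: 0.06
clock: 18.15
tool_pos: [0.5157, -0.2422, 0.0729]
orientation: [-180.0, 0.0, 170.8]
force: [-1.4, 0.7, 4.0]
opening: 0.0377
clock: 18.57
tool_pos: [0.5148, -0.2419, 0.1124]
orientation: [180.0, -0.1, 170.8]
force: [0.2, -0.4, -0.2]
opening: 0.0372
clock: 18.9
tool_pos: [0.515, -0.2419, 0.2035]
orientation: [180.0, -0.1, 170.8]
force: [0.1, 0.7, -1.5]
opening: 0.0376
[[[0.009,0.123,-0.0],[0.0,0.0,0.001]],[[0.017,0.245,-0.0],[0.0,0.0,0.002]],[[0.026,0.368,-0.0],[0.0,0.0,0.003]],[[0.034,0.491,-0.0],[0.0,0.0,0.004]],[[0.043,0.614,-0.0],[0.0,0.0,0.005]]]
[[[0.013,0.122,-0.0],[0.0,0.0,0.001]],[[0.026,0.245,-0.0],[0.0,0.0,0.002]],[[0.038,0.367,-0.0],[0.0,0.0,0.003]],[[0.051,0.489,-0.0],[0.0,0.0,0.004]],[[0.064,0.612,-0.0],[0.0,0.0,0.005]]]
[[[0.017,0.122,-0.0],[0.0,0.0,0.001]],[[0.034,0.244,-0.0],[0.0,0.0,0.002]],[[0.051,0.365,-0.0],[0.0,0.0,0.003]],[[0.068,0.487,-0.0],[0.0,0.0,0.004]],[[0.085,0.609,-0.001],[0.0,0.0,0.005]]]
[[[0.021,0.121,-0.0],[0.0,0.0,0.001]],[[0.042,0.242,-0.0],[0.0,0.0,0.002]],[[0.064,0.363,-0.0],[0.0,0.0,0.003]],[[0.085,0.485,-0.0],[0.0,0.0,0.004]],[[0.106,0.606,-0.001],[0.0,0.0,0.005]]]
-- at [   0.5593    0.2481    0.204  -197.1   ]
```

```bash

python3 -m handwheel '[[[0.009,0.123,0],[0,0,0.001]],[[0.017,0.245,0],[0,0,0.002]],[[0.026,0.368,0],[0,0,0.003]],[[0.034,0.49,0],[0,0,0.004]],[[0.043,0.614,0],[0,0,0.005]]]' |grep pos
python3 -m handwheel '[[[0.013,0.122,0],[0,0,0.001]],[[0.026,0.245,0],[0,0,0.002]],[[0.038,0.367,0],[0,0,0.003]],[[0.051,0.489,0],[0,0,0.004]],[[0.064,0.612,0],[0,0,0.005]]]' |grep pos
python3 -m handwheel '[[[0.017,0.122,0],[0,0,0.001]],[[0.034,0.244,0],[0,0,0.002]],[[0.051,0.365,0],[0,0,0.003]],[[0.068,0.487,0],[0,0,0.004]],[[0.085,0.609,0],[0,0,0.005]]]' |grep pos
python3 -m handwheel '[[[0.021,0.121,0],[0,0,0.001]],[[0.042,0.242,0],[0,0,0.002]],[[0.064,0.363,0],[0,0,0.003]],[[0.085,0.485,0],[0,0,0.004]],[[0.106,0.606,0],[0,0,0.005]]]' |grep pos
python3 -m handwheel '[[[0,0,0],[0,0,0]],[[0,0,0],[0,0,0]],[[0,0,0],[0,0,0]]]'
python3 -m handwheel '[[[0,0,0.12],[0,0,0]],[[0,0,0.24],[0,0,0]],[[0,0,0.36],[0,0,0]],[[0,0,0.48],[0,0,0]],[[0,0,0.6],[0,0,0]]]' |grep pos
python3 -m handwheel '[[[0,0,0.03],[0,0,0]],[[0,0,0.055],[0,0,0]],[[0,0,0.075],[0,0,0]],[[0,0,0.085],[0,0,0]],[[0,0,0.085],[0,0,0]]]'
```

```text
tool_pos: [0.5263, -0.1184, 0.2029]
tool_pos: [0.537, 0.0043, 0.2028]
tool_pos: [0.5474, 0.1268, 0.2028]
tool_pos: [0.5574, 0.2494, 0.2028]
clock: 20.82
tool_pos: [0.5573, 0.248, 0.2024]
orientation: [-180.0, -0.0, 163.7]
force: [0.6, -1.1, -0.6]
opening: 0.0375
tool_pos: [0.5577, 0.2471, 0.082]
clock: 21.65
tool_pos: [0.5582, 0.2485, 0.0664]
orientation: [179.9, 0.0, 163.6]
force: [-0.5, -0.1, -1.6]
opening: 0.0373
```

```bash

python3 -m handwheel '[[[0,0,0.01],[0,0,0]],[[0,0,0.015],[0,0,0]],[[0,0,0.015],[0,0,0]]]' | grep -E "pos|force"
python3 -m handwheel '[[[0,0,0.004],[0,0,0]],[[0,0,0.004],[0,0,0]]]' | grep -E "pos|force"
python3 -m handwheel '[[[0,0,0.003],[0,0,0]],[[0,0,0.003],[0,0,0]]]' | grep -E "pos|force"
python3 -m handwheel '[[[0,0,0.003],[0,0,0]],[[0,0,0.003],[0,0,0]]]' | grep -E "pos|force"
```

```text
tool_pos: [0.5578, 0.2485, 0.0629]
force: [0.6, 0.1, -1.3]
tool_pos: [0.5577, 0.2484, 0.0619]
force: [0.2, -0.6, -1.0]
tool_pos: [0.5577, 0.2483, 0.0611]
force: [1.1, -1.1, -1.6]
tool_pos: [0.5578, 0.2484, 0.061]
force: [-1.8, 0.0, 2.4]
```

```bash

python3 -m handwheel '[[[0,0,0],[0,0,0]],[[0,0,0],[0,0,0]],[[0,0,0],[0,0,0]],[[0,0,0],[0,0,0]],[[0,0,0],[0,0,0]]]' -1
python3 -m handwheel '[[[0,0,-0.05],[0,0,0]],[[0,0,-0.2],[0,0,0]],[[0,0,-0.35],[0,0,0]],[[0,0,-0.5],[0,0,0]],[[0,0,-0.65],[0,0,0]]]'
python3 - <<'E'
from h import *
p=JAR["square"]
legs([(*p,.19,-203.4)],.041)
E
```

```text
clock: 22.82
tool_pos: [0.5577, 0.2483, 0.0605]
orientation: [-180.0, 0.0, 163.6]
force: [0.2, -0.5, 0.4]
opening: 0.065
clock: 23.23
tool_pos: [0.5576, 0.2481, 0.1928]
orientation: [180.0, 0.0, 163.6]
force: [0.3, 0.0, -0.5]
opening: 0.0876
[[[-0.039,-0.19,0.001],[0.0,0.0,0.001]],[[-0.077,-0.381,0.002],[0.0,0.0,0.003]],[[-0.116,-0.571,0.003],[0.0,0.0,0.004]],[[-0.154,-0.761,0.004],[0.0,0.0,0.005]],[[-0.193,-0.952,0.005],[0.0,0.0,0.007]]]
[[[-0.046,-0.189,0.001],[0.0,0.0,0.001]],[[-0.093,-0.377,0.002],[0.0,0.0,0.003]],[[-0.139,-0.566,0.003],[0.0,0.0,0.004]],[[-0.185,-0.754,0.004],[0.0,0.0,0.005]],[[-0.232,-0.943,0.005],[0.0,0.0,0.007]]]
[[[-0.054,-0.187,0.001],[0.0,0.0,0.001]],[[-0.108,-0.373,0.002],[0.0,0.0,0.003]],[[-0.162,-0.56,0.003],[0.0,0.0,0.004]],[[-0.216,-0.746,0.004],[0.0,0.0,0.005]],[[-0.27,-0.933,0.005],[0.0,0.0,0.007]]]
-- at [ 5.077e-01 -3.323e-01  1.900e-01 -2.034e+02]
```

```bash

python3 -m handwheel '[[[-0.039,-0.19,0],[0,0,0.001]],[[-0.077,-0.38,0],[0,0,0.003]],[[-0.116,-0.57,0],[0,0,0.004]],[[-0.154,-0.76,0],[0,0,0.005]],[[-0.193,-0.952,0],[0,0,0.007]]]' |grep pos
python3 -m handwheel '[[[-0.046,-0.189,0],[0,0,0.001]],[[-0.093,-0.377,0],[0,0,0.003]],[[-0.139,-0.566,0],[0,0,0.004]],[[-0.185,-0.754,0],[0,0,0.005]],[[-0.232,-0.943,0],[0,0,0.007]]]' |grep pos
python3 -m handwheel '[[[-0.054,-0.187,0],[0,0,0.001]],[[-0.108,-0.373,0],[0,0,0.003]],[[-0.162,-0.56,0],[0,0,0.004]],[[-0.216,-0.746,0],[0,0,0.005]],[[-0.27,-0.933,0],[0,0,0.007]]]' |grep pos
python3 -m handwheel '[[[0,0,0],[0,0,0]],[[0,0,0],[0,0,0]],[[0,0,0],[0,0,0]]]'
python3 - <<'E'
from h import *
s=snapshot("wrist");t=snapshot("side")["color"][90:450,250:530]
cv2.imwrite("pics/w5.png",np.hstack([cv2.resize(s["color"],(480,360)),t])[:,:,::-1])
for k,v in JAR.items(): print(k,cv2.projectPoints(np.array([[*v,.02+dict(cone=.092,squat=.062,slim=.1,square=.092)[k]]]),np.array(s["rvec"]),np.array(s["tvec"]),s["intrinsics"],None)[0].ravel()*.75)
p=JAR["square"]
legs([(*p,.070,-203.4)],.026)
E
```

```text
tool_pos: [0.5406, 0.0532, 0.1916]
tool_pos: [0.5235, -0.1405, 0.1917]
tool_pos: [0.5056, -0.3341, 0.1916]
clock: 24.73
tool_pos: [0.5058, -0.3323, 0.1909]
orientation: [180.0, -0.0, 156.0]
force: [-0.4, 0.1, 0.3]
opening: 0.0874
cone [305.67519764 438.14881739]
squat [280.16816157 339.27242291]
slim [273.70351335 299.13984947]
square [236.42441361 194.46152887]
[[[-0.002,-0.0,0.121],[0.0,0.0,0.0]],[[-0.003,-0.001,0.242],[0.0,0.0,-0.001]],[[-0.005,-0.001,0.363],[0.0,0.0,-0.001]],[[-0.007,-0.002,0.484],[0.0,0.0,-0.001]],[[-0.008,-0.002,0.605],[0.0,0.0,-0.001]]]
-- at [ 5.077e-01 -3.323e-01  7.000e-02 -2.034e+02]
```

View pics/w5.png

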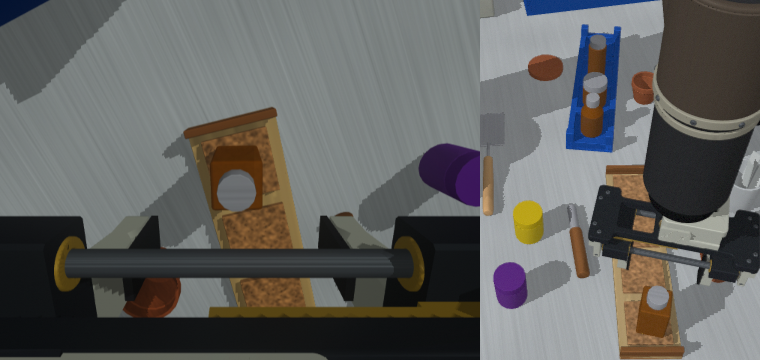

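The square jar's sides are aligned with the jaws, its cap is at (237,190) against (236,194) predicted, and the pot is well clear. Now I'll grip it.

```bash

python3 -m handwheel '[[[-0.002,0,0.12],[0,0,0]],[[-0.003,0,0.24],[0,0,0]],[[-0.005,0,0.36],[0,0,0]],[[-0.007,0,0.48],[0,0,0]],[[-0.008,-0.002,0.605],[0,0,-0.001]]]' -1 |grep pos
python3 -m handwheel '[[[0,0,0],[0,0,0]],[[0,0,0],[0,0,0]],[[0,0,0],[0,0,0]],[[0,0,0],[0,0,0]],[[0,0,0],[0,0,0]]]' 1
python3 -m handwheel '[[[0,0,0],[0,0,0]],[[0,0,0],[0,0,0]],[[0,0,0],[0,0,0]],[[0,0,0],[0,0,0]],[[0,0,0],[0,0,0]]]' 1
python3 -m handwheel '[[[0,0,0],[0,0,0]],[[0,0,0],[0,0,0]],[[0,0,-0.05],[0,0,0]],[[0,0,-0.12],[0,0,0]],[[0,0,-0.2],[0,0,0]]]'
python3 -m handwheel '[[[0,0,-0.11],[0,0,0]],[[0,0,-0.22],[0,0,0]],[[0,0,-0.33],[0,0,0]],[[0,0,-0.46],[0,0,0]]]'
python3 - <<'E'
from h import *
p=POCK["square"]
legs([(*p,.202,-197.1)],.034)
E
```

```text
tool_pos: [0.5083, -0.3317, 0.0694]
clock: 25.67
tool_pos: [0.5085, -0.3333, 0.0714]
orientation: [180.0, 0.2, 156.5]
force: [-0.6, -0.3, -0.9]
opening: 0.0601
clock: 26.08
tool_pos: [0.5076, -0.3333, 0.0702]
orientation: [-180.0, 0.0, 156.4]
force: [-1.1, 2.0, 6.2]
opening: 0.0421
clock: 26.5
tool_pos: [0.5066, -0.3329, 0.1094]
orientation: [-180.0, -0.1, 156.4]
force: [0.1, 1.3, -1.0]
opening: 0.042
clock: 26.83
tool_pos: [0.5065, -0.3328, 0.2021]
orientation: [180.0, -0.1, 156.4]
force: [0.9, 0.2, -1.9]
opening: 0.0417
[[[0.048,0.159,0.0],[0.0,0.0,-0.001]],[[0.097,0.319,0.0],[0.0,0.0,-0.002]],[[0.145,0.478,0.0],[0.0,0.0,-0.003]],[[0.194,0.637,0.001],[0.0,0.0,-0.004]],[[0.242,0.796,0.001],[0.0,0.0,-0.005]]]
[[[0.044,0.161,0.0],[0.0,0.0,-0.001]],[[0.088,0.321,0.0],[0.0,0.0,-0.002]],[[0.132,0.482,0.0],[0.0,0.0,-0.003]],[[0.175,0.642,0.0],[0.0,0.0,-0.004]],[[0.219,0.803,0.001],[0.0,0.0,-0.005]]]
[[[0.039,0.162,0.0],[0.0,0.0,-0.001]],[[0.079,0.323,0.0],[0.0,0.0,-0.002]],[[0.118,0.485,0.0],[0.0,0.0,-0.003]],[[0.157,0.647,0.0],[0.0,0.0,-0.004]],[[0.197,0.809,0.0],[0.0,0.0,-0.005]]]
[[[0.035,0.163,0.0],[0.0,0.0,-0.001]],[[0.069,0.326,0.0],[0.0,0.0,-0.002]],[[0.104,0.488,0.0],[0.0,0.0,-0.003]],[[0.139,0.651,0.0],[0.0,0.0,-0.004]],[[0.174,0.814,0.0],[0.0,0.0,-0.005]]]
-- at [   0.584     0.3284    0.202  -197.1   ]
```

```bash

python3 -m handwheel '[[[0.04,0.14,0],[0,0,-0.001]],[[0.09,0.3,0],[0,0,-0.002]],[[0.14,0.465,0],[0,0,-0.003]],[[0.192,0.63,0],[0,0,-0.004]],[[0.242,0.796,0],[0,0,-0.005]]]' |grep pos
python3 -m handwheel '[[[0.044,0.161,0],[0,0,-0.001]],[[0.088,0.321,0],[0,0,-0.002]],[[0.132,0.482,0],[0,0,-0.003]],[[0.175,0.642,0],[0,0,-0.004]],[[0.219,0.803,0],[0,0,-0.005]]]' |grep pos
python3 -m handwheel '[[[0.039,0.162,0],[0,0,-0.001]],[[0.079,0.323,0],[0,0,-0.002]],[[0.118,0.485,0],[0,0,-0.003]],[[0.157,0.647,0],[0,0,-0.004]],[[0.197,0.809,0],[0,0,-0.005]]]' |grep pos
python3 -m handwheel '[[[0.035,0.163,0],[0,0,-0.001]],[[0.069,0.326,0],[0,0,-0.002]],[[0.104,0.488,0],[0,0,-0.003]],[[0.139,0.651,0],[0,0,-0.004]],[[0.174,0.814,0],[0,0,-0.005]]]' |grep pos
python3 -m handwheel '[[[0,0,0],[0,0,0]],[[0,0,0],[0,0,0]],[[0,0,0],[0,0,0]]]'
python3 -m handwheel '[[[0,0,0.12],[0,0,0]],[[0,0,0.24],[0,0,0]],[[0,0,0.36],[0,0,0]],[[0,0,0.48],[0,0,0]],[[0,0,0.6],[0,0,0]]]' |grep pos
python3 -m handwheel '[[[0,0,0.03],[0,0,0]],[[0,0,0.055],[0,0,0]],[[0,0,0.075],[0,0,0]],[[0,0,0.085],[0,0,0]],[[0,0,0.085],[0,0,0]]]'
```

```text
tool_pos: [0.5262, -0.1665, 0.2019]
tool_pos: [0.5452, -0.001, 0.202]
tool_pos: [0.5634, 0.1646, 0.2019]
tool_pos: [0.5811, 0.33, 0.2017]
clock: 28.75
tool_pos: [0.581, 0.3283, 0.2012]
orientation: [-179.9, -0.0, 163.7]
force: [0.2, -0.1, -1.3]
opening: 0.0418
tool_pos: [0.5816, 0.327, 0.0813]
clock: 29.58
tool_pos: [0.582, 0.3287, 0.0655]
orientation: [179.9, 0.0, 163.6]
force: [0.4, 0.5, -1.2]
opening: 0.0416
```

```bash

python3 -m handwheel '[[[0,0,0.01],[0,0,0]],[[0,0,0.02],[0,0,0]],[[0,0,0.023],[0,0,0]],[[0,0,0.023],[0,0,0]]]' | grep -E "pos|force"
python3 -m handwheel '[[[0,0,0.004],[0,0,0]],[[0,0,0.004],[0,0,0]]]' | grep -E "pos|force"
python3 -m handwheel '[[[0,0,0.003],[0,0,0]],[[0,0,0.003],[0,0,0]]]' | grep -E "pos|force"
python3 -m handwheel '[[[0,0,0.003],[0,0,0]],[[0,0,0.003],[0,0,0]]]' | grep -E "pos|force"
```

```text
tool_pos: [0.5814, 0.3286, 0.06]
force: [0.7, 0.6, -1.6]
tool_pos: [0.5815, 0.3286, 0.0591]
force: [-0.7, -0.2, -1.1]
tool_pos: [0.5814, 0.3286, 0.0584]
force: [-0.6, -0.3, -1.7]
tool_pos: [0.5815, 0.3286, 0.0582]
force: [-0.6, -0.5, 1.4]
```

```bash

python3 -m handwheel '[[[0,0,0.001],[0,0,0]],[[0,0,0.001],[0,0,0]],[[0,0,0.001],[0,0,0]],[[0,0,0.001],[0,0,0]],[[0,0,0.001],[0,0,0]]]' -1
python3 -m handwheel '[[[0,0,-0.05],[0,0,0]],[[0,0,-0.2],[0,0,0]],[[0,0,-0.35],[0,0,0]],[[0,0,-0.5],[0,0,0]],[[0,0,-0.7],[0,0,0]]]'
python3 -m handwheel '[[[0,-0.2,0],[0,0,0]],[[0,-0.4,0],[0,0,0]],[[0,-0.6,0],[0,0,0]],[[0,-0.8,0],[0,0,0]],[[0,-1,0],[0,0,0]]]' |grep pos
python3 -m handwheel '[[[0,-0.2,0],[0,0,0]],[[0,-0.4,0],[0,0,0]],[[0,-0.6,0],[0,0,0]],[[0,-0.8,0],[0,0,0]],[[0,-1,0],[0,0,0]]]' |grep pos
python3 -m handwheel '[[[0,0,0],[0,0,0]],[[0,0,0],[0,0,0]],[[0,0,0],[0,0,0]]]'
python3 - <<'E'
from h import *
s=snapshot("top");t=snapshot("side");P=cloud(s)
cv2.imwrite("pics/end.png",np.vstack([cv2.resize(s["color"][125:235,125:315],(570,330)),cv2.resize(t["color"][100:250,230:490],(570,270))])[:,:,::-1])
Hh=dict(cone=.092,squat=.062,slim=.1,square=.092)
for k,v in POCK.items():
    m=np.hypot(P[...,0]-v[0],P[...,1]-v[1])<.034
    w=P[m];zt=np.nanpercentile(w[:,2],98);q=w[w[:,2]>zt-.01];print(k,"pocket",v.round(4),"cap",q.mean(0).round(4),"expect top",Hh[k]+.008)
E
```

```text
clock: 30.83
tool_pos: [0.5815, 0.3286, 0.0577]
orientation: [180.0, 0.0, 163.6]
force: [-0.4, -0.4, -0.6]
opening: 0.0697
clock: 31.25
tool_pos: [0.5805, 0.3278, 0.1981]
orientation: [-179.9, -0.1, 163.6]
force: [0.3, 0.8, -0.5]
opening: 0.0875
tool_pos: [0.5243, 0.1351, 0.1987]
tool_pos: [0.4679, -0.0568, 0.1989]
clock: 32.33
tool_pos: [0.4691, -0.0554, 0.1986]
orientation: [180.0, 0.1, 163.6]
force: [0.7, 0.7, 0.1]
opening: 0.0877
cone pocket [0.51   0.0876] cap [0.4866 0.0792 0.0106] expect top 0.1
squat pocket [0.5347 0.1679] cap [nan nan nan] expect top 0.07
slim pocket [0.5593 0.2481] cap [nan nan nan] expect top 0.10800000000000001
square pocket [0.584  0.3284] cap [0.5842 0.3287 0.1013] expect top 0.1
  return np.nanmean(a, axis, out=out, keepdims=keepdims)
<stdin>:7: RuntimeWarning: Mean of empty slice.
  ret = um.true_divide(
```

View pics/end.png

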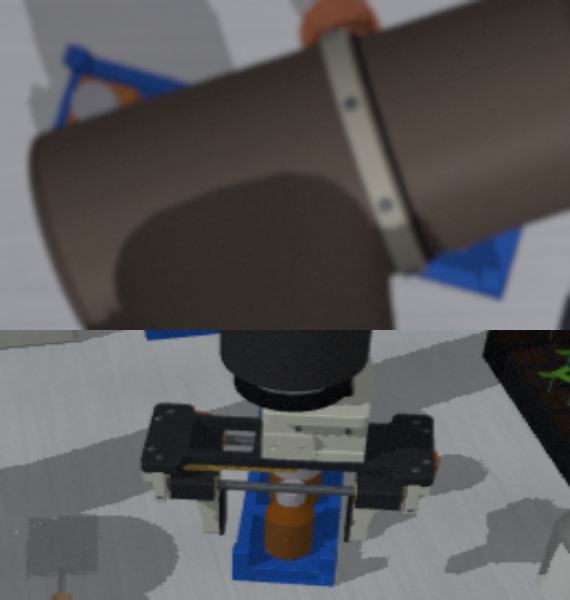

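The arm's elbow hides the carrier in the top view, so I'll move further right for a clear look.

```bash

python3 -m handwheel '[[[-0.1,-0.2,0],[0,0,0]],[[-0.2,-0.4,0],[0,0,0]],[[-0.25,-0.6,0],[0,0,0]],[[-0.3,-0.8,0],[0,0,0]],[[-0.3,-0.98,0],[0,0,0]]]' |grep pos
python3 -m handwheel '[[[0,-0.2,0],[0,0,0]],[[0,-0.4,0],[0,0,0]],[[0,-0.6,0],[0,0,0]],[[0,-0.8,0],[0,0,0]],[[0,-1,0],[0,0,0]]]' |grep pos
python3 -m handwheel '[[[0,0,0],[0,0,0]],[[0,0,0],[0,0,0]],[[0,0,0],[0,0,0]]]'
python3 - <<'E'
from h import *
s=snapshot("top");t=snapshot("side");P=cloud(s)
cv2.imwrite("pics/end2.png",np.vstack([cv2.resize(s["color"][125:235,125:315],(570,330)),cv2.resize(t["color"][100:250,230:490],(570,270))])[:,:,::-1])
Hh=dict(cone=.092,squat=.062,slim=.1,square=.092)
for k,v in POCK.items():
    m=np.hypot(P[...,0]-v[0],P[...,1]-v[1])<.034
    w=P[m]
    if np.isfinite(w).sum()<30: print(k,"hidden");continue
    zt=np.nanpercentile(w[:,2],98);q=w[w[:,2]>zt-.01];print(k,"pocket",v.round(4),"cap",q.mean(0).round(4),"expect top",Hh[k]+.008)
E
```

```text
tool_pos: [0.4729, -0.2611, 0.1975]
tool_pos: [0.4153, -0.4531, 0.1975]
clock: 33.52
tool_pos: [0.4154, -0.4515, 0.1971]
orientation: [180.0, -0.1, 163.7]
force: [-0.6, 1.3, 0.3]
opening: 0.0877
cone pocket [0.51   0.0876] cap [0.51   0.0876 0.101 ] expect top 0.1
squat pocket [0.5347 0.1679] cap [0.5345 0.1668 0.0715] expect top 0.07
slim pocket [0.5593 0.2481] cap [0.5572 0.2472 0.1093] expect top 0.10800000000000001
square pocket [0.584  0.3284] cap [0.5815 0.3274 0.1014] expect top 0.1
```

View pics/end2.png

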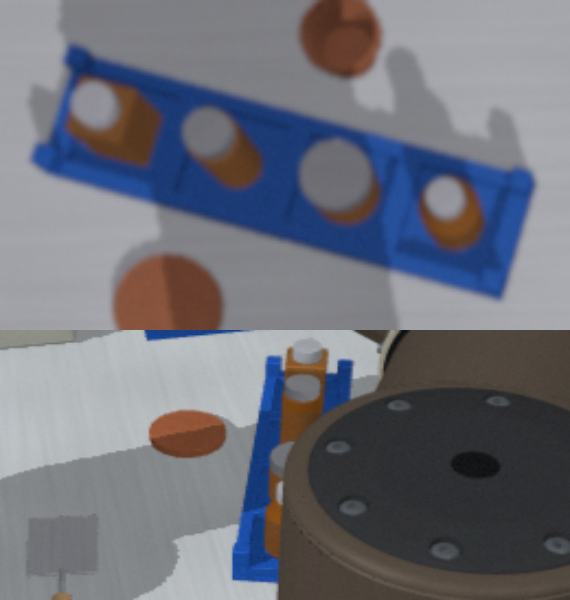

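The top view shows all four jars upright in their pockets: square (95,105), slim (210,132), squat (337,175) and cone (445,198), left to right. Cap heights are within about 1.5 mm of jars standing on the pocket floors. I'll hand in.

```bash
python3 -c "
from plant import *
o=get_obs();print(o['clock'],o['force'],abs(o['qvel']).max());print(close_job())"
```

```text
33.6167 [-0.20561538 -0.2565537  -0.8118311 ] 0.3729285873713325
the job is handed in; nothing more can be done
None
```

All four jars are in the blue carrier with the row reversed. The rack read cone, squat, slim, square from left to right; the carrier now reads square, slim, squat, cone. I handed the job in at 33.6 s with the gripper open and clear.

- **Placing:** Each jar was lowered until the wrist force showed contact, at about the expected height, then released.
- **Last checks:** The top view shows all four jars upright. Each cap is within 3 mm of its pocket centre, and cap heights are within about 1.5 mm of jars standing on the pocket floor.
- **Hidden views:** In the first end-of-job check the arm hid most of the carrier, so I moved it aside and repeated the check from above. In that repeat the arm partly hid the squat and cone from the side camera. Both were seen standing in earlier side views and are clear in the final top view.
- **Forces:** The highest force I read was about 7 N.

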